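# Hold the lamp shutter half open

### The job

The photochemistry lamp should shine on the flask at half light. Pull the lamp's black locking knob straight up to its stop and leave it up, then take the orange tab and slide the sprung shutter to its half-open mark (the red line), and finish while still holding it there with the fingers: the shutter snaps shut if let go, so the program ends holding. Never open the shutter beyond three quarters, and leave the flask and the other things on the bench where they stand.

Things in the scene. Friction and masses are not known exactly. Their poses are not given: they have to be found in the camera images.
- lamp: White lamp box, fixed to the bench, 130 (its x) x 300 (its y) x 110 mm high. Origin: centre of its underside, on the bench; z up. The light port, 80 mm wide, is in its +x face. Shutter and knob sit on its top, near the +x edge; otherwise the top is flat at 110 mm apart from the low knob bridge (to 129 mm). The shutter opens towards the lamp's +y; the knob stands at the lamp's -y end. Yaw differs each time by up to about 0.5 rad.
- tab (a point): Orange upright tab of the shutter, 16 (x) x 24 (y) x 40 mm high, rigid with the shutter, axes parallel to the lamp's. This point: centre of the tab's underside, 115.5 mm above the bench on the shutter's 5 mm flange (flange top at 115.5 mm). Shutter closed, it is at (45, -20) mm in the lamp's frame, 95 mm to the +y side of the knob; it moves towards lamp +y as the shutter opens and stays clear of everything.
- shutter (a joint): Shutter opening in m: 0 closed, 0.080 fully open, 0.040 half open; motion is along the lamp's +y. A spring closes it: about 4 N when closed, rising to 8 N at half and 12 N fully open. Locked (only about 1.5 mm of play) until the knob has been lifted about 15 mm.
- half_mark (a point): Where the middle of the tab (20 mm above its underside) is when the shutter is exactly half open; fixed to the lamp at (45, 20, 135.5) mm, axes as the lamp's. On the lamp's top the same place along y is marked by a 5 mm wide red line; the shutter's white pointer line (on the tab's -x side, in line with the tab's middle) shows the opening. Black lines mark closed and open.
- knob_grip (a point): Middle of the knob's black head, a vertical cylinder 26 mm in diameter and 26 mm high with a yellow dot on top. At (37, -115, 155) mm in the lamp's frame with the knob down; head from 142 to 168 mm above the bench, on a 14 mm stem over a bridge whose top is at 129 mm.
- knob (a joint): Lift of the locking knob in m: 0 down (locking), 0.020 fully up at its stop; it starts at 0 to 0.003. Pulled straight up against a spring and a stiff guide: 8 to 10 N in all. The guide's friction keeps it up where it is left; it is pushed down only by 2 N or more.
- flask: Clear glass flask with a blue plug, 82 mm in diameter, 130 mm high, standing 160 to 200 mm from the lamp's middle in front of its port (lamp +x). Origin: centre of its underside. Leave it.
- amber_bottle: Amber bottle, 64 mm in diameter, 130 mm high, origin at the underside's centre. Leave it.
- beaker: Glass beaker, 72 mm in diameter, 90 mm high, origin at the underside's centre. Leave it.
- jar: White jar with blue lid, 60 mm in diameter, 70 mm high, origin at the underside's centre. Leave it.
- dish: White ceramic dish, 90 mm in diameter, 35 mm high, origin at the underside's centre. Leave it.
- stopper: Rubber stopper, 36 mm in diameter, 30 mm high, origin at the underside's centre. Leave it.
- spatula: Spatula with a black handle, 190 mm long, lying on the bench, origin under its middle. Leave it.

How it is judged:
By the outcome, as a careful person would: the job done as asked, in the order asked, and still so for the second after the job is handed in, while the arm keeps its last pose, push and grip.
It also fails if it takes over 42 s, if anything falls off the work surface, if the arm or the gripper's body presses on something with over 40 N, if the wrist force passes 120 N, or if a joint passes its speed limit or range.

### The arm

A 6-joint arm with a two-finger parallel gripper is mounted at the origin on the work surface. World frame = base frame: x ahead of the robot, y to its left, z up, the work surface at z = 0. Lengths are in m, angles in rad, forces in N, time in s.
With the tool pointing down it reaches from about 0.3 to 0.875 m from the base axis. Payload 6.4 kg.
Tool frame: the origin (TCP) lies at the very end of the fingers, on their centre line; the grasp point (between the pads) lies ctrl.pinch_z behind it (ctrl.pinch_z is the distance from the TCP to the grasp point, in m); y points along the fingers, z is the direction in which the jaws open and shut, and the axes are right-handed (so a half turn about y gives the same grasp; the last joint's range is limited). The gripper opens to 85 mm and grips with 20 to 120 N. Pads are 22 mm wide; open, the fingers measure 114 mm over their backs; the gripper's body (76 mm by 85 mm) begins 54 mm behind the grasp point. The pads swing forward as they close: fully open they stand 13 mm farther back than shut.
Start: joints at [-1.371, 0.181, 1.607, -0, 1.354, -0.206], TCP at [0.227, -0.528, 0.231] pointing down, gripper open.
Joint ranges: [-2.99, 2.99], [-0.89, 2.07], [0.3, 2.58], [-1.14, 4.28], [0, 2.63], [-3.12, 3.12]. Speed limits (rad/s): [2.57, 2.57, 3.01, 3.14, 3.14, 3.14].

### API

Orientations are given as a unit quaternion [w, x, y, z].
In Python, from bench import ctrl gives the robot as it stands.
- The arm moves only by the shell command python3 -m pendant 'ROWS'. ROWS is JSON, one flat list of numbers, 7 for each row, row after row: the shift along the world's x, y, z in m, then the turn, a rotation vector about the world's x, y, z in degrees, then the finger opening in m, from 0 to 0.0854. In form: [tx, ty, tz, rx, ry, rz, hand, tx, ty, tz, rx, ry, rz, hand, ...]. A call has 1 to 12 rows; each row shifts and turns the commanded pose from where the row before left it; what a row does not reach is not made up. A row lasts 1/8 s, in which the tool goes at most 62.5 mm and 10.7 degrees, less where a joint would pass 70% of its speed; a pose out of reach is approached as far as the arm can. A call with a gripper value outside its range is refused whole. The fingers move at their own pace and stop on an object; the grip force is fixed at half the most. Time passes only in rows, so rows that do not move let the fingers close. It gives the time, the measured TCP pose, the force and the opening at its end, in the units of the state.
- ctrl.get_obs(): the state, without advancing time (a new reading comes with each control period).
- ctrl.camera(name): name is "scene" or "top" or "wrist"; returns the picture (384x512x3 uint8, red, green, blue); there is no depth.
- ctrl.camera_info(name): a dict with "fx", "fy", "cx", "cy" (pixels), "k1" (the pictures are not rectified: a ray, as slopes to the right and down, at radius r is drawn at 1 + k1 r^2 times it, then the intrinsics apply), "origin" and "rotation" of the camera in the world; the wrist camera has in their place "tool_from_camera" (4x4, takes a point from camera to tool coordinates, whose origin is the TCP and whose axes are the tool frame's). Camera axes: x right, y down, z forward; pixel columns grow to the right and rows downward; lengths in m; the calibration is good to about 2 mm. A picture is of the moment at which its call begins: read the wrist's pose just before it. camera_info takes no time and is no camera call.
- ctrl.hand_in(): hands the job in, once; it reports no verdict.
Trained networks look in the newest picture that a camera, given by its name, has taken for a name from the list of things; names that differ only in an ending like _2 or _b are one class to them, and where a whole thing is asked for, a point or a joint stands for the part that bears it (a point fixed in the world has none). Each returns a list of dicts, best first, with "score" (0 to 1); they miss things now and then, are a little off and sometimes report something else, mostly with a low value. They report only what shows in the picture. A call takes as long as a camera call.
- ctrl.silhouettes(target, camera): "mask" (384x512 bool, what is visible of it) and "bbox" ([left, top, right, bottom] in pixels, round what is visible of it).
The state is a dict: "time_s": time; "q": joint angles; "dq": joint speeds; "joint_efforts": joint torques, N m; "eef_pos": TCP position; "eef_rot": TCP orientation; "wrist_force": force on the tool from outside, world axes, zero at the start; "torque": the same for the moment, N m; "opening": opening from 0.0 (shut) to 1.0 (fully open).
Only numpy, scipy, OpenCV 4.12 (cv2) and the standard library are available. Lean on these libraries where they do the work, as an engineer would, in place of code of your own. Each camera call takes 0.05 s, during which the arm holds its last target.

## Working session

There is one attempt and no reset: what is moved stays moved. The work goes in short steps, Python scripts to look and compute and a shell command to move; the robot and the scene stay as the last step left them, time stands still between calls to the robot, and variables do not carry over. Pictures are saved under pics/ and viewed, and the job is handed in when it is done.

```bash
mkdir -p pics; ls
python3 - <<'E'
from bench import ctrl
import cv2,numpy as np
o=ctrl.get_obs()
print({k:np.round(v,3) for k,v in o.items()}, ctrl.pinch_z)
for n in ["scene","top"]:
    im=ctrl.camera(n); cv2.imwrite(f"pics/{n}0.png",im[:,:,::-1]); print(n,ctrl.camera_info(n))
    for t in ["lamp","tab","knob_grip","flask"]:
        r=ctrl.silhouettes(t,n)
        print(t,[(round(x['score'],2),x['bbox']) for x in r[:2]])
print(ctrl.camera_info("wrist"))
E
```

```text
pics
{'time_s': np.float64(0.0), 'q': array([-1.371,  0.182,  1.608,  0.   ,  1.354, -0.206]), 'dq': array([ 0.   ,  0.001, -0.   , -0.   , -0.002, -0.001]), 'joint_efforts': array([-0.0000e+00, -4.4487e+01, -3.5134e+01, -0.0000e+00,  9.0000e-03,
        0.0000e+00]), 'eef_pos': array([ 0.227, -0.528,  0.23 ]), 'eef_rot': array([ 0.142, -0.142,  0.693, -0.692]), 'wrist_force': array([-0.448,  0.785,  0.183]), 'torque': array([-0.055, -0.039,  0.021]), 'opening': np.float64(1.001)} 0.0187
scene {'fx': 366.7361951321711, 'fy': 366.7361951321711, 'cx': 256.9344953114319, 'cy': 189.64039191776442, 'k1': 0.03920382103054446, 'origin': array([ 1.01208112, -0.75118623,  0.98532565]), 'rotation': array([-0.38701122,  0.88739239,  0.23207648, -0.09432695])}
lamp [(0.68, [189.7, 181.2, 247.3, 269.5]), (0.46, [221.4, 224.5, 229.0, 237.7])]
tab [(0.84, [223.3, 203.6, 243.3, 241.2])]
knob_grip [(0.33, [291.9, 128.1, 311.0, 154.2])]
flask [(0.69, [221.3, 205.9, 245.7, 242.9])]
top {'fx': 370.73907293550565, 'fy': 370.73907293550565, 'cx': 255.02658511420444, 'cy': 192.00481560247906, 'k1': 0.01698
[... 154 characters left out ...]
 [242.0, 178.0, 338.0, 244.3])]
tab [(0.9, [274.9, 183.1, 312.5, 199.3])]
knob_grip [(0.46, [129.4, 234.1, 148.9, 252.3]), (0.37, [316.3, 176.3, 321.2, 188.3])]
flask [(0.68, [256.3, 158.5, 276.3, 183.3])]
{'fx': 297.33531306532257, 'fy': 297.33531306532257, 'cx': 255.96122238369838, 'cy': 189.27776279179324, 'k1': -0.07970885085083215, 'tool_from_camera': array([[-7.42004412e-04,  9.48875130e-01,  3.15650816e-01,
        -8.02952630e-02],
       [ 7.91929364e-04, -3.15650246e-01,  9.48875279e-01,
        -1.43885916e-01],
       [ 9.99999411e-01,  9.54042793e-04, -5.17228202e-04,
         1.38256515e-03],
       [ 0.00000000e+00,  0.00000000e+00,  0.00000000e+00,
         1.00000000e+00]])}
```

View pics/scene0.png

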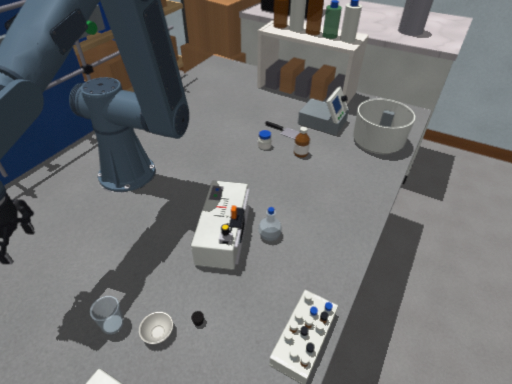

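View pics/top0.png

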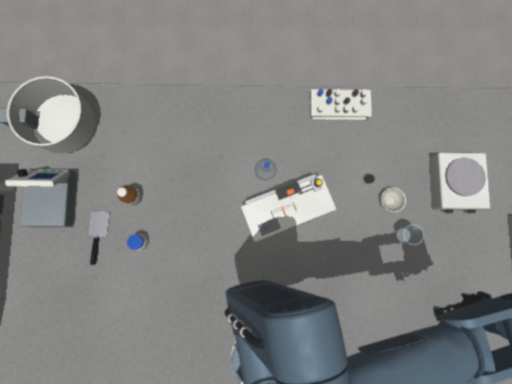

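The scene picture shows the lamp at about (222,225), with the tab at (234,212) and the knob at (226,231). In the top picture the tab is at about (291,191), the knob at (319,183) and the flask at (265,169). I'll zoom in to refine these.

Run:
```python
import cv2,numpy as np
a=cv2.imread("pics/top0.png")[150:250,230:350]; b=cv2.imread("pics/scene0.png")[175:275,180:290]
cv2.imwrite("pics/ztop.png",cv2.resize(a,None,fx=6,fy=6,interpolation=cv2.INTER_CUBIC))
cv2.imwrite("pics/zscene.png",cv2.resize(b,None,fx=6,fy=6,interpolation=cv2.INTER_CUBIC))
```

```text
(no output)
```

View pics/ztop.png

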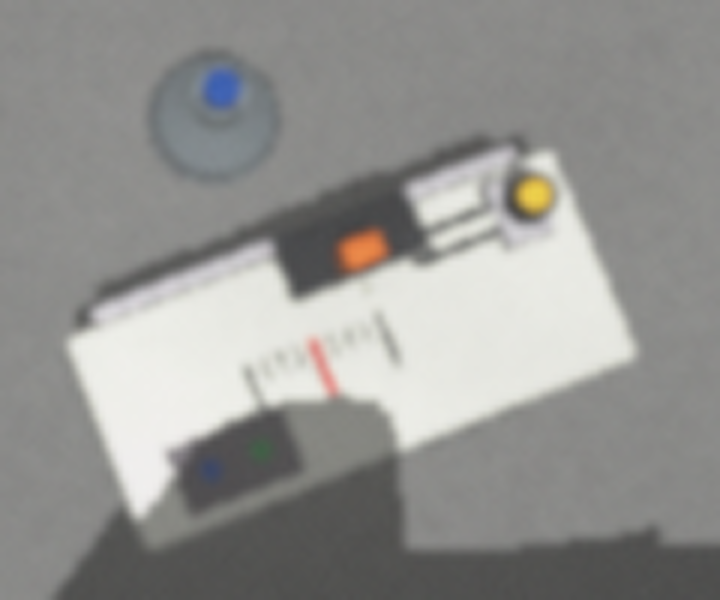

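View pics/zscene.png

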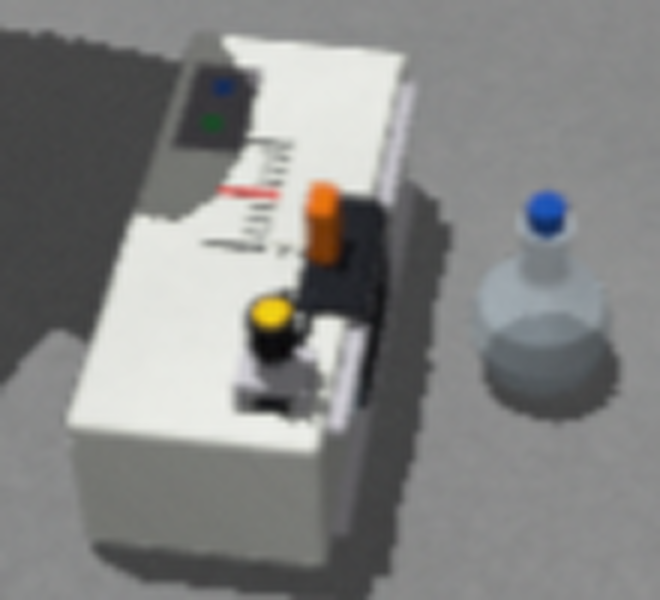

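```bash
cat > h.py <<'E'
import numpy as np
from scipy.spatial.transform import Rotation as R
from scipy.optimize import least_squares
def q2R(q): return R.from_quat(np.r_[q[1:],q[0]]).as_matrix()
def proj(ci,P,eef=None):
    P=np.atleast_2d(P)
    if 'origin' in ci: C=(P-ci['origin'])@q2R(ci['rotation'])
    else:
        p,q=eef; T=(P-p)@q2R(q); M=np.array(ci['tool_from_camera']); C=(T-M[:3,3])@M[:3,:3]
    s=C[:,:2]/C[:,2:]; s=s*(1+ci['k1']*(s**2).sum(1,keepdims=True))
    return s*[ci['fx'],ci['fy']]+[ci['cx'],ci['cy']]
def lampw(p,L):
    c,s=np.cos(p[2]),np.sin(p[2]); L=np.atleast_2d(L)
    return np.c_[p[0]+c*L[:,0]-s*L[:,1],p[1]+s*L[:,0]+c*L[:,1],L[:,2]]
E
python3 - <<'E'
from h import *
from bench import ctrl
z=lambda X,o:(np.array(X)+.5)/6-.5+o
top=z([[68,338],[145,550],[637,353],[555,150],[363,251],[535,195]],[230,150])
Lt=np.array([[65,150,110],[-65,150,110],[-65,-150,110],[65,-150,110],[45,-20,155.5],[37,-115,169.5]])/1e3
sc=z([[407,55],[68,425],[322,450],[324,190],[272,313]],[180,175])
Ls=np.array([[65,150,110],[-65,-150,110],[65,-150,110],[45,-20,155.5],[37,-115,169.5]])/1e3
ct,cs=ctrl.camera_info("top"),ctrl.camera_info("scene")
ft=lambda p:(proj(ct,lampw(p,Lt))-top).ravel(); fs=lambda p:(proj(cs,lampw(p,Ls))-sc).ravel()
for n,f in [("t",ft),("s",fs),("both",lambda p:np.r_[ft(p),fs(p)])]:
    r=least_squares(f,[.4,0,.3],loss='soft_l1'); print(n,r.x.round(4)); print(f(r.x).reshape(-1,2).round(1).tolist())
p=r.x
for n,L in [("knob",[.037,-.115,.155]),("tab",[.045,-.02,.1355]),("half",[.045,.02,.1355])]: print(n,lampw(p,L).round(4))
o=ctrl.get_obs(); print(q2R(o['eef_rot']).round(3))
E
```

```text
t [ 0.515  -0.0779  0.377 ]
[[-1.1, -0.4], [0.1, 0.6], [0.9, 0.8], [-0.3, -0.7], [0.2, -0.4], [0.0, 0.1]]
s [ 0.5163 -0.0753  0.3855]
[[0.0, -1.0], [-0.5, -0.2], [0.1, 0.1], [-0.0, 1.0], [0.4, -0.1]]
both [ 0.5159 -0.0767  0.3824]
[[-1.5, -0.4], [-0.1, 0.5], [0.5, 0.2], [-0.9, -1.2], [-0.3, -0.7], [-0.5, -0.3], [-0.2, -0.8], [-1.0, 0.0], [-0.4, 0.4], [-0.4, 1.2], [-0.1, 0.2]]
knob [[ 0.5932 -0.1696  0.155 ]]
tab [[ 0.5652 -0.0784  0.1355]]
half [[ 0.5502 -0.0413  0.1355]]
[[-0.919 -0.     0.395]
 [-0.395  0.    -0.919]
 [-0.    -1.    -0.   ]]
```

```bash
python3 -m pendant '[0.02,0.02,0,0,0,0,0.085, 0.036,0.036,0,0,0,0,0.085, 0.036,0.036,0,0,0,0,0.085, 0.036,0.036,0,0,0,0,0.085, 0.036,0.036,0,0,0,0,0.085, 0.036,0.036,0,0,0,0,0.085, 0.036,0.036,0,0,0,0,0.085, 0.036,0.036,0,0,0,0,0.085, 0.036,0.03,0,0,0,-1.3,0.085, 0.03,0.02,0,0,0,0,0.085, 0,0,0,0,0,0,0.085]'
cat >> h.py <<'E'
def wristlook(name):
    from bench import ctrl; import cv2
    o=ctrl.get_obs(); im=ctrl.camera("wrist"); cv2.imwrite(f"pics/{name}.png",im[:,:,::-1])
    return (np.array(o['eef_pos']),np.array(o['eef_rot'])),im
E
python3 - <<'E'
from h import *
from bench import ctrl
e,im=wristlook("w1"); ci=ctrl.camera_info("wrist")
p=[.5159,-.0767,.3824]
print(e,ctrl.get_obs()['time_s'])
for n,L in [("knobtop",[.037,-.115,.1695]),("tabtop",[.045,-.02,.1555]),("c+x-y",[.065,-.15,.11])]: print(n,proj(ci,lampw(p,L),e).round(1))
for t in ["tab","knob_grip"]: print(t,[(round(x['score'],2),x['bbox']) for x in ctrl.silhouettes(t,"wrist")[:2]])
E
```

```text
time_s: 1.88
eef_pos: [0.5665, -0.2046, 0.2311]
eef_rot: [0.136, -0.136, 0.694, -0.694]
wrist_force: [-0.3, -1.0, -0.1]
opening: 0.994
(array([ 0.56646045, -0.20456909,  0.23114086]), array([ 0.13591126, -0.13566894,  0.69400453, -0.69388744])) 1.925
knobtop [[222.4 154.2]]
tabtop [[ 99.2 140.2]]
c+x-y [[269.3 108.7]]
tab []
knob_grip [(0.64, [208.1, 134.4, 245.2, 171.3]), (0.25, [0.0, 97.8, 269.4, 244.6])]
```

View pics/w1.png

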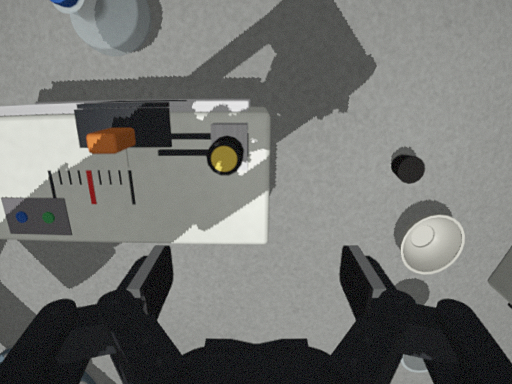

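The wrist view shows the knob dot at about (224,158), the tab top at about (98,143), and the lamp's -y corners at (269,107) and (267,243). All are within 4 px of the prediction, so I'll refit on this picture.

Run:
```python
import cv2
a=cv2.imread("pics/w1.png")[90:250,70:280]
cv2.imwrite("pics/zw1.png",cv2.resize(a,None,fx=3.5,fy=3.5,interpolation=cv2.INTER_CUBIC))
```

```text
(no output)
```

View pics/zw1.png

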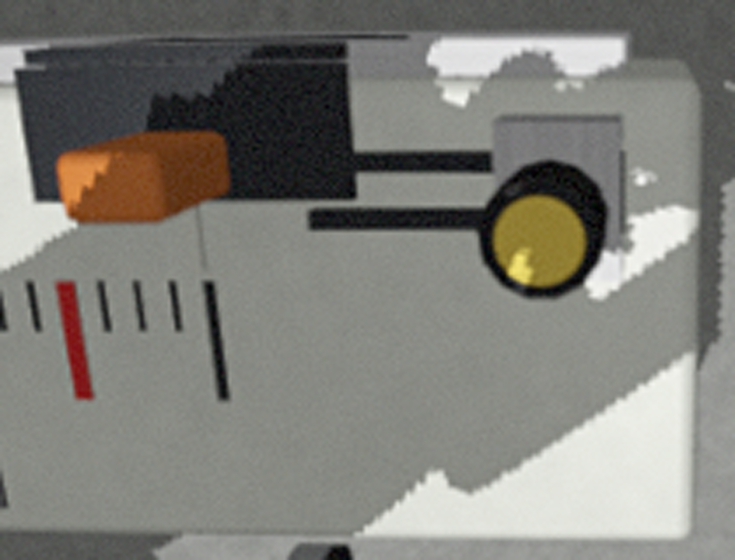

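Run:
```python
from h import *
from bench import ctrl
o=ctrl.get_obs(); e=(np.array(o['eef_pos']),np.array(o['eef_rot'])); ci=ctrl.camera_info("wrist")
W=np.array([[224,158.8],[102,143.4],[267,242.8],[269.5,111]])
L=np.array([[37,-115,169.5],[45,-20,155.5],[-65,-150,110],[65,-150,110]])/1e3
f=lambda p:(proj(ci,lampw(p,L),e)-W).ravel()
r=least_squares(f,[.515,-.077,.38]); print(r.x.round(4)); print(r.fun.reshape(-1,2).round(1).tolist())
for p in (r.x,):
  for n,l in [("knob",[.037,-.115,.155]),("tab",[.045,-.02,.1355]),("half",[.045,.02,.1355])]: print(n,lampw(p,l).round(4))
k=lambda s:proj(ci,np.array([[s[0],s[1],.1695]]),e)[0]-W[0]
print(least_squares(k,[.59,-.17]).x)
```

```text
[ 0.5123 -0.0805  0.3806]
[[-0.2, -1.3], [-1.2, 0.1], [1.0, 1.9], [0.8, 0.3]]
knob [[ 0.5894 -0.1735  0.155 ]]
tab [[ 0.5615 -0.0824  0.1355]]
half [[ 0.5467 -0.0452  0.1355]]
[ 0.58854379 -0.17402358]
```

```bash
python3 -m pendant '[0.0235,0.0325,0,0,0,0,0.085, 0,0,-0.03,0,0,0,0.085, 0,0,0,0,0,0,0.085]'
python3 - <<'E'
from h import *
from bench import ctrl
e,im=wristlook("w2"); ci=ctrl.camera_info("wrist")
for p in ([.5159,-.0767,.3824],[.5123,-.0805,.3806]):
  for n,L in [("knobtop",[.037,-.115,.1695]),("tabtop",[.045,-.02,.1555])]: print(n,proj(ci,lampw(p,L),e).round(1))
print(proj(ci,e[0]+[0,0,.1695-e[0][2]],e))
E
```

```text
time_s: 2.4
eef_pos: [0.5863, -0.1737, 0.1989]
eef_rot: [0.133, -0.136, 0.695, -0.693]
wrist_force: [-0.6, -0.6, 0.4]
opening: 0.993
knobtop [[252.  211.3]]
tabtop [[112.7 191.7]]
knobtop [[255.6 218.6]]
tabtop [[116.9 198.4]]
[[254.067926   222.80960862]]
```

View pics/w2.png

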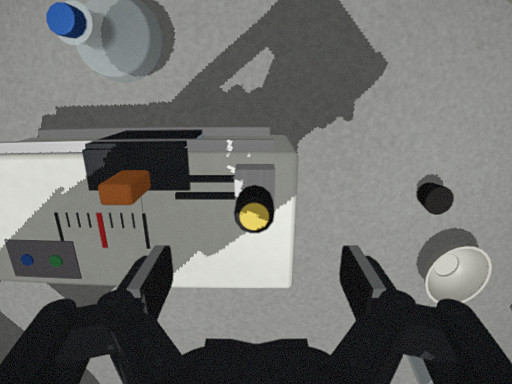

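```bash
python3 -m pendant '[0.0035,0.001,0,0,0,0,0.085, 0,0,-0.03,0,0,0,0.085, 0,0,-0.03,0,0,0,0.085, 0,0,0,0,0,0,0.085]'
python3 - <<'E'
from h import *
wristlook("w3")
E
```

```text
time_s: 2.95
eef_pos: [0.5907, -0.1727, 0.1399]
eef_rot: [0.133, -0.135, 0.695, -0.693]
wrist_force: [-0.4, 1.0, -0.1]
opening: 0.992
```

View pics/w3.png

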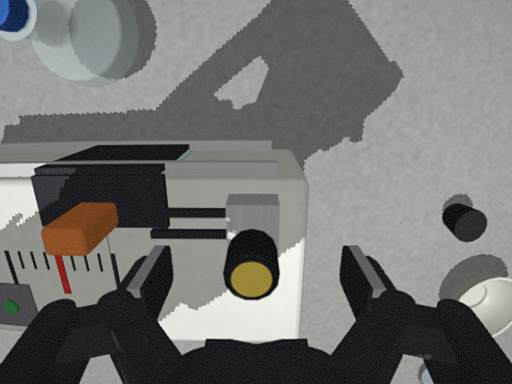

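The knob head is at (252,278), centred between the fingers. I'll close on it.

```bash
python3 -m pendant '[0,0,0,0,0,0,0.02, 0,0,0,0,0,0,0.01, 0,0,0,0,0,0,0.01, 0,0,0,0,0,0,0.01, 0,0,0,0,0,0,0.01, 0,0,0,0,0,0,0.01]'
python3 -m pendant '[0,0,0,0,0,0,0.01, 0,0,0.004,0,0,0,0.01, 0,0,0,0,0,0,0.01]'
```

```text
time_s: 3.75
eef_pos: [0.5913, -0.1703, 0.1412]
eef_rot: [0.134, -0.135, 0.696, -0.693]
wrist_force: [-1.7, 8.2, 2.3]
opening: 0.284
time_s: 4.12
eef_pos: [0.5913, -0.1702, 0.1441]
eef_rot: [0.134, -0.135, 0.696, -0.693]
wrist_force: [0.7, 6.9, -4.3]
opening: 0.285
```

```bash
python3 -m pendant '[0,0.001,0.003,0,0,0,0.01, 0,0.001,0.003,0,0,0,0.01, 0,0,0.003,0,0,0,0.01, 0,0,0.003,0,0,0,0.01, 0,0,0,0,0,0,0.01]'
```

```text
time_s: 4.75
eef_pos: [0.5913, -0.1702, 0.1572]
eef_rot: [0.134, -0.135, 0.695, -0.694]
wrist_force: [-2.6, 5.7, -7.5]
opening: 0.282
```

```bash
python3 -m pendant '[0,0,0.002,0,0,0,0.01, 0,0,0.001,0,0,0,0.01, 0,0,0,0,0,0,0.01]'
```

```text
time_s: 5.12
eef_pos: [0.5913, -0.1702, 0.1599]
eef_rot: [0.134, -0.135, 0.695, -0.694]
wrist_force: [-1.6, 5.6, -9.6]
opening: 0.286
```

```bash
python3 -m pendant '[0,0,0.001,0,0,0,0.01, 0,0,0.001,0,0,0,0.01, 0,0,0,0,0,0,0.01]'; python3 -m pendant '[0,0,0.001,0,0,0,0.01, 0,0,0.001,0,0,0,0.01, 0,0,0,0,0,0,0.01]'
```

```text
time_s: 5.5
eef_pos: [0.5913, -0.1702, 0.161]
eef_rot: [0.134, -0.135, 0.695, -0.694]
wrist_force: [0.9, 4.0, -17.8]
opening: 0.282
time_s: 5.88
eef_pos: [0.5911, -0.1702, 0.1612]
eef_rot: [0.134, -0.135, 0.695, -0.693]
wrist_force: [5.4, 3.8, -30.1]
opening: 0.28
```

The force rose to 30 N and z stopped changing, so the knob is at its stop. Next I'll release it, rise, and look.

```bash
python3 -m pendant '[0,0,-0.001,0,0,0,0.01, 0,0,0,0,0,0,0.06, 0,0,0,0,0,0,0.06, 0,0,0,0,0,0,0.06, 0,0,0,0,0,0,0.06, 0,0,0.03,0,0,0,0.06, 0,0,0.04,0,0,0,0.06, 0,0,0,0,0,0,0.06]'
python3 - <<'E'
from h import *
from bench import ctrl
import cv2
e,im=wristlook("w4"); ci=ctrl.camera_info("wrist"); print(e)
for p in ([.5159,-.0767,.3824],[.5123,-.0805,.3806]):
  for n,L in [("knobtop down",[.037,-.115,.1695]),("knobtop up",[.037,-.115,.188]),("tabtop",[.045,-.02,.1555])]: print(n,proj(ci,lampw(p,L),e).round(1))
im=ctrl.camera("scene"); cv2.imwrite("pics/s4.png",cv2.resize(im[175:275,160:290,::-1],None,fx=5,fy=5,interpolation=cv2.INTER_CUBIC))
E
```

```text
time_s: 6.88
eef_pos: [0.5942, -0.172, 0.238]
eef_rot: [-0.137, 0.132, -0.692, 0.696]
wrist_force: [-0.5, 0.4, -0.1]
opening: 0.705
(array([ 0.59422987, -0.17200752,  0.23804999]), array([-0.13693718,  0.13235208, -0.69229349,  0.69603222]))
knobtop down [[250.2 201.9]]
knobtop up [[249.9 211.1]]
tabtop [[133.1 186.4]]
knobtop down [[253.2 207.9]]
knobtop up [[253.1 217.6]]
tabtop [[136.6 192. ]]
```

View pics/w4.png

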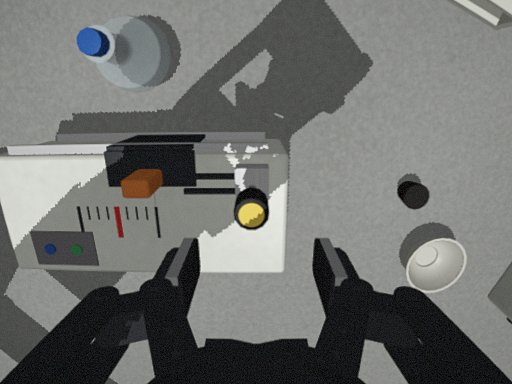

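View pics/s4.png

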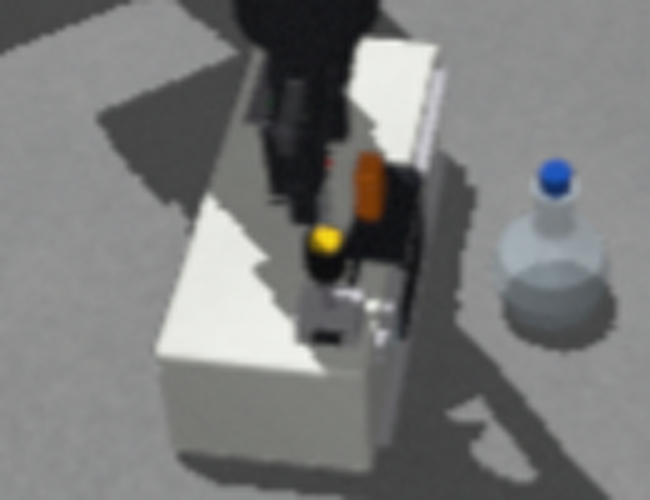

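The knob dot at (251,215) matches the raised prediction, so the knob stays up. Next I'll go over the tab.

```bash
python3 -m pendant '[-0.01,0.03,0,0,0,0,0.06, -0.01,0.03,0,0,0,0,0.06, -0.011,0.0317,0,0,0,0,0.06, 0,0,-0.05,0,0,0,0.06, 0,0,0,0,0,0,0.06, 0,0,0,0,0,0,0.06]'
python3 - <<'E'
from h import *
from bench import ctrl
e,im=wristlook("w5"); ci=ctrl.camera_info("wrist"); print(e)
p=[.514,-.0785,.3815]
for n,L in [("knobtop up",[.037,-.115,.188]),("tabtop",[.045,-.02,.1555])]: print(n,proj(ci,lampw(p,L),e).round(1))
T=np.array([[sx*8+45,sy*12-20,155.5] for sx,sy in [(-1,-1),(-1,1),(1,1),(1,-1)]])/1e3
print(proj(ci,lampw(p,T),e).round(0).tolist())
E
```

```text
time_s: 7.72
eef_pos: [0.5611, -0.0794, 0.1836]
eef_rot: [0.134, -0.135, 0.694, -0.694]
wrist_force: [0.5, 0.2, 0.8]
opening: 0.702
(array([ 0.56109164, -0.07944329,  0.18361458]), array([ 0.1342708 , -0.1346832 ,  0.69428359, -0.69411965]))
knobtop up [[427.4 258.5]]
tabtop [[256.4 221.4]]
[[275.0, 233.0], [238.0, 233.0], [237.0, 210.0], [276.0, 210.0]]
```

View pics/w5.png

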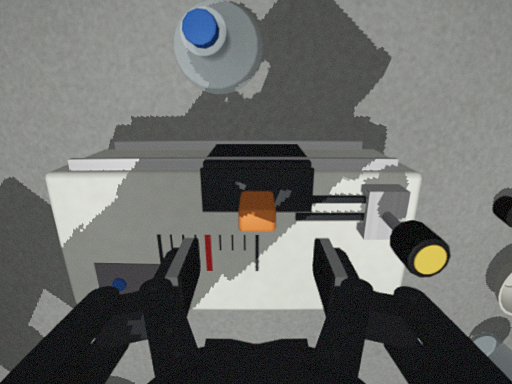

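The tab's top face, about (239–276, 208–232), matches the prediction, and the knob dot at (429,259) matches the raised prediction. Next I'll descend and grip.

```bash
python3 -m pendant '[0.002,-0.001,-0.02,0,0,0,0.06, 0,0,-0.02,0,0,0,0.06, 0,0,-0.018,0,0,0,0.06, 0,0,0,0,0,0,0.06, 0,0,0,0,0,0,0.06]'; python3 -m pendant '[0,0,0,0,0,0,0.03, 0,0,0,0,0,0,0.01, 0,0,0,0,0,0,0.01, 0,0,0,0,0,0,0.01, 0,0,0,0,0,0,0.01]'
```

```text
time_s: 8.4
eef_pos: [0.5637, -0.0804, 0.1262]
eef_rot: [-0.135, 0.134, -0.694, 0.694]
wrist_force: [0.5, -0.3, 0.2]
opening: 0.699
time_s: 9.02
eef_pos: [0.563, -0.0792, 0.1263]
eef_rot: [0.135, -0.135, 0.695, -0.694]
wrist_force: [-2.9, 3.7, 6.7]
opening: 0.267
```

```bash
python3 -m pendant '[-0.0019,0.0046,0,0,0,0,0.01, -0.0019,0.0046,0,0,0,0,0.01, 0,0,0,0,0,0,0.01]'; python3 -m pendant '[-0.0019,0.0046,0,0,0,0,0.01, -0.0019,0.0046,0,0,0,0,0.01, -0.0019,0.0046,0,0,0,0,0.01, -0.0019,0.0046,0,0,0,0,0.01, -0.0019,0.0046,0,0,0,0,0.01, 0,0,0,0,0,0,0.01,0,0,0,0,0,0,0.01]'
python3 - <<'E'
from h import *
from bench import ctrl
import cv2
e,im=wristlook("w6"); ci=ctrl.camera_info("wrist")
d=np.array([-.3723,.928,0]); print("disp from grip",(e[0]-[.563,-.0792,.1263])@d)
cv2.imwrite("pics/w6z.png",cv2.resize(im[180:300,170:350,::-1],None,fx=4,fy=4,interpolation=cv2.INTER_CUBIC))
E
```

```text
time_s: 9.4
eef_pos: [0.56, -0.0716, 0.1263]
eef_rot: [-0.135, 0.134, -0.693, 0.695]
wrist_force: [0.8, -5.1, 5.7]
opening: 0.271
time_s: 10.28
eef_pos: [0.551, -0.0492, 0.1264]
eef_rot: [-0.135, 0.134, -0.693, 0.695]
wrist_force: [1.7, -7.2, 4.7]
opening: 0.269
disp from grip 0.03231534465479577
```

View pics/w6.png

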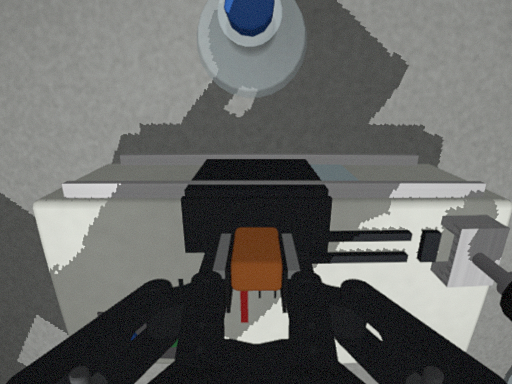

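View pics/w6z.png

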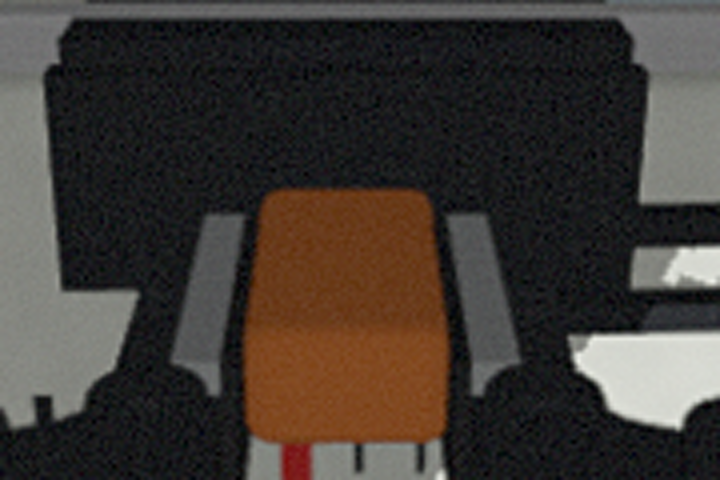

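At about 32 mm open, the tab is centred at x≈256 and the red line is at x≈244, with 15 px per 10 mm. That leaves about 8 mm to go, which agrees with the arm's own displacement.

```bash
python3 -m pendant '[-0.0015,0.0037,0,0,0,0,0.01, -0.0015,0.0037,0,0,0,0,0.01, 0,0,0,0,0,0,0.01,0,0,0,0,0,0,0.01]'
cat > look.py <<'E'
from h import *
from bench import ctrl
import cv2,sys
n=sys.argv[1]
e,im=wristlook(n); ci=ctrl.camera_info("wrist")
d=np.array([-.3723,.928,0]); print(e[0],"disp from grip",(e[0]-[.563,-.0792,.1263])@d)
cv2.imwrite(f"pics/{n}z.png",cv2.resize(im[210:340,180:350,::-1],None,fx=4,fy=4,interpolation=cv2.INTER_CUBIC))
g=im[300:316].astype(int); print("red cols",[np.where((r[:,0]>90)&(r[:,1]<60)&(r[:,2]<60))[0].tolist() for r in g[::5]])
g=im[240:285].astype(int); print("orange cols",[(w.min(),w.max()) for w in [np.where((r[:,0]>80)&(r[:,1]>.35*r[:,0])&(r[:,2]<.3*r[:,0]))[0] for r in g[::8]] if len(w)])
# scene/top views
for c in ("scene","top"):
    s=ctrl.camera(c); b=(slice(175,275),slice(160,290)) if c=="scene" else (slice(150,250),slice(230,350))
    cv2.imwrite(f"pics/{n}{c}.png",cv2.resize(s[b][:,:,::-1],None,fx=5,fy=5,interpolation=cv2.INTER_CUBIC))
E
python3 look.py w7
```

```text
time_s: 10.82
eef_pos: [0.5481, -0.042, 0.1264]
eef_rot: [-0.135, 0.134, -0.693, 0.695]
wrist_force: [2.6, -6.2, 4.3]
opening: 0.272
[ 0.5481259  -0.04196709  0.12637961] disp from grip 0.04008976585502193
red cols [[253, 254, 255, 256, 257, 258, 259], [253, 254, 255, 256, 257, 258], [253, 254, 255, 256, 257, 258], [253, 254, 255, 256, 257, 258]]
orange cols [(np.int64(236), np.int64(277)), (np.int64(234), np.int64(278)), (np.int64(232), np.int64(280)), (np.int64(231), np.int64(281)), (np.int64(232), np.int64(281)), (np.int64(233), np.int64(281))]
```

View pics/w7z.png

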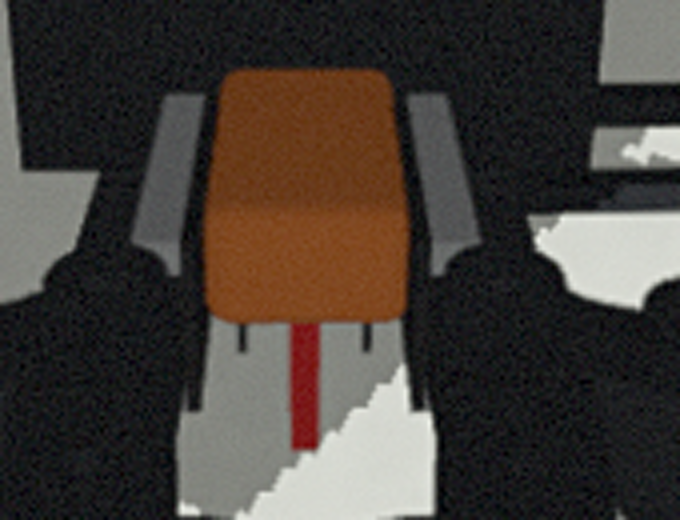

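View pics/w7scene.png

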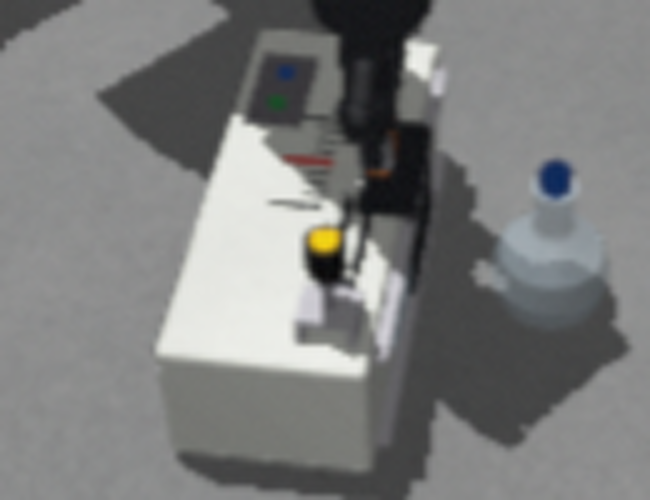

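View pics/w7top.png

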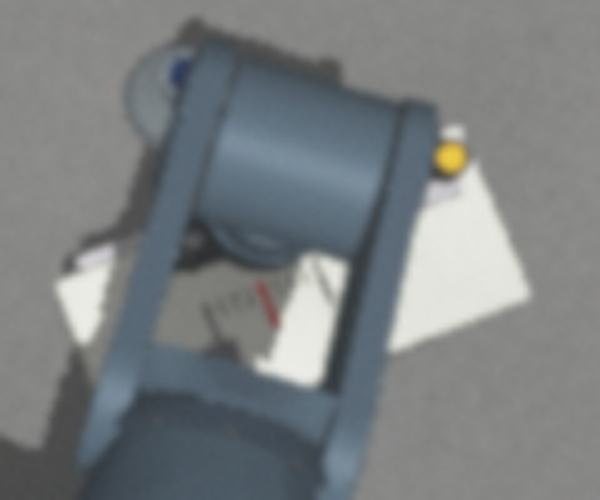

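The tab centre (col 256.3) sits on the red line (col 255.8), which is within about 0.3 mm, and the knob is still up in the scene picture. I'll hold briefly to check for drift, then hand in.

```bash
python3 -m pendant '[0,0,0,0,0,0,0.01,0,0,0,0,0,0,0.01,0,0,0,0,0,0,0.01,0,0,0,0,0,0,0.01]'; python3 look.py w8; python3 -c "
from bench import ctrl
print(ctrl.hand_in())"
```

```text
time_s: 11.48
eef_pos: [0.5481, -0.042, 0.1264]
eef_rot: [-0.135, 0.134, -0.693, 0.695]
wrist_force: [2.5, -7.1, 3.7]
opening: 0.271
[ 0.54813737 -0.0419924   0.12636084] disp from grip 0.04006200545127073
red cols [[253, 254, 255, 256, 257, 258], [253, 254, 255, 256, 257, 258], [253, 254, 255, 256, 257, 258], [253, 254, 255, 256, 257, 258]]
orange cols [(np.int64(235), np.int64(277)), (np.int64(234), np.int64(278)), (np.int64(233), np.int64(279)), (np.int64(231), np.int64(281)), (np.int64(231), np.int64(281)), (np.int64(232), np.int64(280))]
the job is handed in; nothing more can be done
None
```

The shutter is at its half-open mark with the fingers still holding the tab, and the job was handed in at about 12 s.

- **Knob:** I pulled it up until it met its stop; the force rose to about 30 N and it stopped moving. I then let go, and later pictures showed it still up.
- **Shutter:** I gripped the orange tab and slid the shutter 40.1 mm towards lamp +y, never past half open. The last wrist picture put the tab's middle within about 0.3 mm of the red line's centre. A half-second hold showed no drift, with steady forces of about 7 N along the slide.
- **Rest of the bench:** Nothing else was touched on purpose, and the flask looked unmoved. I did not check the other items separately.
- **Disagreements:** My first lamp pose from the fixed cameras was about 4–5 mm off the wrist camera's. I used a value in between, and the grasps and the red line fitted it. The finder missed the tab in the one wrist picture I tried it on, so I measured the tab from the picture myself.

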